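Seat the tabbed backing nut, then hold the hidden bolt head

ROBOT

A 6-joint arm with a two-finger parallel gripper is mounted at the origin on a cart in front of the work surface, level with it; the furniture and walls round the work are solid. World frame = base frame: x ahead of the robot, y to its left, z up, the work surface at z = 0. Lengths are in m, angles in rad, forces in N, time in s.
With the tool pointing down it reaches from about 0.325 to 0.9 m from the base axis. Payload 6.1 kg.
Tool frame: the origin (TCP) lies midway between the tips of the shut fingers; the grasp point (between the pads) lies 19 mm behind it; z points along the fingers, y is the line along which they close (so a half turn about z gives the same grasp; the last joint's range is limited). The gripper opens to 85 mm and grips with 20 to 120 N. Pads are 22 mm wide; open, the fingers measure 114 mm over their backs; the gripper's body (76 mm by 85 mm) begins 54 mm behind the grasp point. The pads swing forward as they close: fully open they stand 13 mm farther back than shut.
Start: joints at [1.02, 0.22, 1.526, -0, 1.395, -0.126], TCP at [0.258, 0.569, 0.231] pointing down, gripper open.
Joint ranges: [-2.98, 2.98], [-0.91, 2.08], [0.09, 2.57], [-1.24, 4.39], [0.2, 2.65], [-2.68, 2.68]. Speed limits (rad/s): [2.57, 2.57, 3.01, 3.14, 3.14, 3.14].

INTERFACE

Orientations are given as [roll, pitch, yaw] about the fixed x, y, z axes, in that order (R = Rz(yaw) Ry(pitch) Rx(roll)).
In Python, from plant import movep, move_l, set_joints, gripper_to, hold, inverse_kinematics, observe, get_image, get_calibration, Unreachable, job_done gives the robot as it stands. Calls block until the motion is done:
- movep(position, orientation): joint-space move of the TCP to a pose.
- move_l(position, feed=0.15, rotation=None, max_force=None): straight line of the TCP; rotation=None keeps the orientation; feed is the mean speed in m/s. With max_force (N) it stops when the force on the tool has changed by that much, and returns True; else False.
- set_joints(angles): joint-space move.
- gripper_to(opening, f_grip=None): finger opening in m; f_grip is the grip in N (None keeps the last); returns when the fingers have stopped.
- hold(seconds).
- inverse_kinematics(position, orientation): joint angles nearest the present ones, or None.
- observe(): the state.
- get_image(name): name is "side" or "top" or "wrist"; returns (picture, depth): 420x560x3 uint8, red, green, blue; 420x560 float32, m along the optical axis (not along the pixel's ray), 0 where there is no reading.
- get_calibration(name): a dict with "intrinsics" (3x3 intrinsics, pixels), "dist_coeffs" ([k1, k2, p1, p2, k3] as OpenCV has them; the pictures are not rectified), "world_from_camera" (4x4, takes a point from camera to world coordinates). Camera axes: x right, y down, z forward; pixel columns grow to the right and rows downward; lengths in m; the calibration is good to about 2 mm. A picture is of the moment at which its call begins: read the wrist's pose just before it. get_calibration takes no time and is no camera call; for the wrist camera it gives the pose at the moment of the call.
A pose or a line that the arm cannot do raises Unreachable and nothing moves.
- job_done(): hands the job in; it is judged then, once.
The state is a dict: "time_s": time; "q": joint angles; "joint_velocities": joint speeds; "joint_torque": joint torques, N m; "eef_pos": TCP position; "tcp_rot": TCP orientation; "ft_force": force on the tool from outside, world axes, zero at the start; "torque": the same for the moment, N m; "opening": finger opening in m; "grasp_force": force on a finger pad.
Only numpy, scipy, OpenCV 4.12 (cv2) and the standard library are available. Lean on these libraries where they do the work, as an engineer would, in place of code of your own. Each camera call takes 0.05 s, during which the arm holds its last target. There are 200 camera calls.

TASK

Get the bracket ready for its nut to be run on: set the tabbed backing nut down in the bracket's cradle, upright and fully home, with its red tab through the notch towards the blue plate, and let go of it. Then reach down from above into the gap behind the front blue plate, grip the oblong bolt head across its two broad flats so that it stands upright, and keep it from turning: a spring twists it back if released, so finish while still holding the head. Leave the other things on the desk where they are.

Things in the scene. Friction and masses are not known exactly. Their poses are not given: they have to be found in the camera images.
- nut_center (a point): Centre of the loose backing nut, 20 mm above its underside: a steel block 34 x 34 mm, 40 mm high, 0.15 kg, bore marks on its +x and -x faces. A red tab 14 mm wide, 8 mm high, level with the underside, sticks out of the +x face only; a red stroke on top lies on the tab's side. x points to the tab, z up. Grip it across the y faces (34 mm), in the upper half.
- nut_tab (a point): Outer end of the nut's red tab: 29 mm along the nut's x from its centre and 16 mm below its centre.
- bracket: Bracket fixed to the desk. Origin on the desk under the front blue plate; x points away from the robot through the plates, z up. Base 110 mm wide, 8 mm thick, x -85 to 55 mm. Front plate x -4 to 4 mm, rear plate x 46 to 52 mm, both 100 mm wide (y), tops at z = 100 mm. The 42 mm gap between them is open at the top and both y ends. The aluminium cradle is on the robot's side.
- cradle (a point): Centre of the cradle's floor, at x = -56, z = 60 mm in the bracket's frame, same axes. Recess 40 x 40 mm, walls 3 mm thick and 8 mm high; the +x wall, towards the front plate, has a 22 mm wide notch for the tab. A seated nut's centre is 20 mm above this point, its x along the bracket's x. The bolt's threaded end (10 mm thick, z = 80 mm) sticks out of the front plate to x = -15 mm.
- bolt_head (a point): Centre of the brass hammer head of the bolt, in the gap: an oblong 12 mm thick (y) and 32 mm high (z) when upright, 14 mm long along the bolt, at x = 25, y = 0, z = 80 mm in the bracket's frame (its top 4 mm below the plates' tops). x is the bolt's axis (the bracket's x); y is normal to the two broad flats; y and z turn with the bolt. Under it the gap is free down to the base (z = 8 mm).
- bolt (a joint): Turn of the bolt about its axis, rad. 0: head upright, its broad flats facing the bracket's +y and -y. A torsion spring (about 0.08 N m) turns it to a stop at +0.30, where it starts (21 mm wide there, seen from above). Flat fingers closed on the flats along the bracket's y, level with the head's centre, with 20 N or more, bring it upright and hold it; let go, it springs back.
- the_arm_lamp: White desk lamp, an obstacle: from its foot (x 0.31, y -0.24) a thin arm rises to (0.64, -0.38, 0.29), a second runs back to (0.28, -0.07, 0.25) to the shade, which is lowered between robot and desk. Coming from the right, cross it with the fingertips at z = 0.35. A bare bulb hangs at (0.59, 0.14), its lowest point at z = 0.62: left of y = 0 keep the fingertips below 0.25 m.
- sanding_block: Bystander: cork and black sanding block, 40 x 70 x 26 mm, left of the work. Origin under its centre.
- round_tin: Bystander: white round tin, 60 mm across, 24 mm high, right of the work. Origin under its centre.
- wood_block: Bystander: brown wood block, 30 x 75 x 22 mm, behind the work. Origin under its centre.
- glue_bottle: Bystander: white bottle with a yellow cap, 34 mm across, 82 mm high, behind right. Origin under its centre.
- pigment_jar: Bystander: brown jar with a black lid, 46 mm across, 58 mm high, behind left. Origin under its centre.
Not all that is in view belongs to the job. Leave any orange, purple or turquoise look-alike of the part that bears nut_center alone.

How it is judged:
By the outcome, as a careful person would: the job done as asked, in the order asked, and still so for the second after the job is handed in, while the arm keeps its last pose, push and grip.
It also fails if it takes over 48 s, if anything falls off the work surface, if the arm or the gripper's body presses on something with over 40 N, if the wrist force passes 120 N, or if a joint passes its speed limit or range.

## Working session

There is one attempt and no reset: what is moved stays moved. The work goes in short steps, each a Python script; the robot and the scene stay as the last script left them, time stands still between calls to the robot, and variables do not carry over. Pictures are saved under pics/ and viewed, at most 13 in all, crops included, and the job is handed in when it is done.

```bash
ls; mkdir -p pics; python3 - <<'E'
from plant import *
import cv2, numpy as np
for n in ("side","top","wrist"):
    c=get_calibration(n); p,d=get_image(n)
    np.savez(f"{n}0.npz",p=p,d=d,K=c["intrinsics"],D=c["dist_coeffs"],T=c["world_from_camera"])
    cv2.imwrite(f"pics/{n}0.png",p[:,:,::-1])
    print(n,np.round(c["intrinsics"],1).tolist(),np.round(c["world_from_camera"],3).tolist(),(d==0).mean())
o=observe();print(o["time_s"],o["eef_pos"],o["tcp_rot"],o["opening"])
E
```

```text
pics
side [[524.9, 0.0, 281.5], [0.0, 524.9, 208.4], [0.0, 0.0, 1.0]] [[-1.0, 0.011, -0.019, 0.619], [0.022, 0.666, -0.746, 0.9], [0.004, -0.746, -0.666, 0.793], [0.0, 0.0, 0.0, 1.0]] 0.0038180272108843537
top [[408.8, 0.0, 278.5], [0.0, 408.8, 206.2], [0.0, 0.0, 1.0]] [[0.002, -0.996, 0.091, 0.479], [-1.0, -0.003, -0.004, 0.03], [0.004, -0.091, -0.996, 1.215], [0.0, 0.0, 0.0, 1.0]] 0.004158163265306123
wrist [[317.3, 0.0, 285.9], [0.0, 317.3, 212.1], [0.0, 0.0, 1.0]] [[0.412, 0.867, 0.28, 0.185], [0.911, -0.392, -0.128, 0.601], [-0.001, 0.308, -0.952, 0.373], [0.0, 0.0, 0.0, 1.0]] 0.004022108843537415
0.15 [0.25733486 0.5690777  0.23047136] [-3.14012979e+00 -1.79661447e-04  2.71682981e+00] 0.08527609945505281
```

View pics/top0.png

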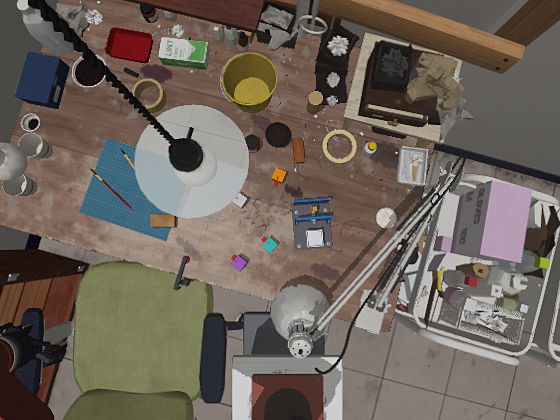

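View pics/side0.png

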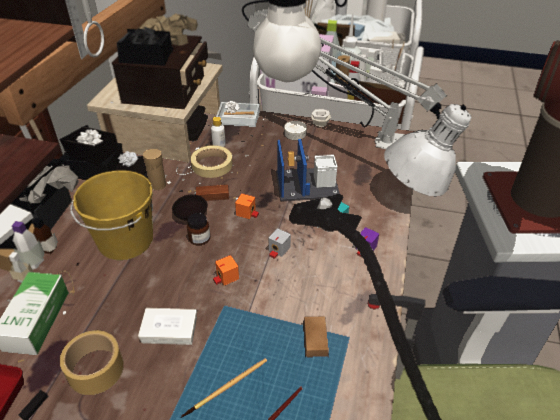

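The top view shows the bracket around (313,220), with the nut cradle in front of it. The grey nut is at (240,200), partly under the lamp shade, and the orange, purple and turquoise blocks are decoys. The side view shows the grey nut at (279,243) with its tab at (273,255), and the bracket at (300,170). A black thing near (330,215) needs a depth check.

```bash
cat > h.py <<'E'
import numpy as np, cv2
class V:
    def __init__(s,f):
        z=np.load(f); s.p,s.d,s.K,s.D,s.T=[z[k] for k in "pdKDT"]
    def ray(s,uv):
        n=cv2.undistortPoints(np.array(uv,float).reshape(-1,1,2),s.K,s.D).reshape(-1,2)
        return np.c_[n,np.ones(len(n))]
    def pts(s,uv):   # world points by depth
        uv=np.array(uv).reshape(-1,2); d=s.d[uv[:,1],uv[:,0]]
        return (s.ray(uv)*d[:,None])@s.T[:3,:3].T+s.T[:3,3]
    def plane(s,uv,z):
        r=s.ray(uv)@s.T[:3,:3].T; o=s.T[:3,3]
        return o+r*((z-o[2])/r[:,2])[:,None]
def grab(n,f):
    from plant import get_image,get_calibration
    c=get_calibration(n); p,d=get_image(n)
    np.savez(f,p=p,d=d,K=c["intrinsics"],D=c["dist_coeffs"],T=c["world_from_camera"]); return V(f)
E
python3 - <<'E'
from h import *
s=V("side0.npz");t=V("top0.npz")
print("side",np.round(s.pts([(279,236),(273,255),(330,215),(400,340),(285,45),(325,165),(292,158),(304,150),(418,160)]),3).tolist())
print("top",np.round(t.pts([(240,200),(190,190),(316,239),(314,210),(30,320),(225,350),(240,263),(270,245)]),3).tolist())
a=cv2.resize(t.p[170:260,220:345],None,fx=6,fy=6,interpolation=cv2.INTER_CUBIC)[:,:,::-1]
cv2.imwrite("pics/topc.png",a)
b=cv2.resize(s.p[125:285,210:360],None,fx=3.7,fy=3.7,interpolation=cv2.INTER_CUBIC)[:,:,::-1]
cv2.imwrite("pics/sidec.png",b)
E
```

```text
side [[0.605, 0.142, 0.041], [0.617, 0.165, 0.009], [0.579, 0.635, 0.55], [0.538, 0.707, 0.507], [0.606, 0.484, 0.604], [0.495, -0.069, 0.061], [0.571, -0.063, 0.086], [0.533, -0.216, -0.001], [0.311, 0.02, 0.139]]
top [[0.604, 0.137, 0.04], [0.546, 0.141, 0.697], [0.491, -0.081, 0.056], [0.57, -0.072, 0.1], [0.241, 0.786, -0.046], [0.157, 0.186, -0.049], [0.423, 0.135, 0.041], [0.474, 0.049, 0.039]]
```

View pics/topc.png

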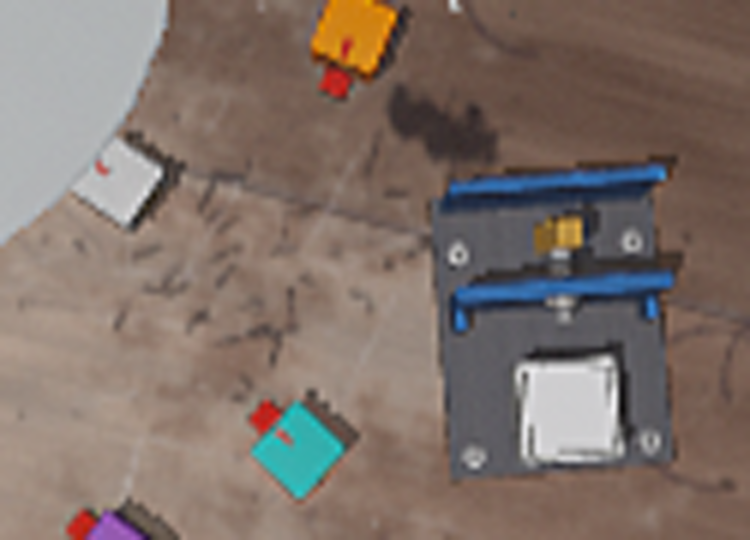

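View pics/sidec.png

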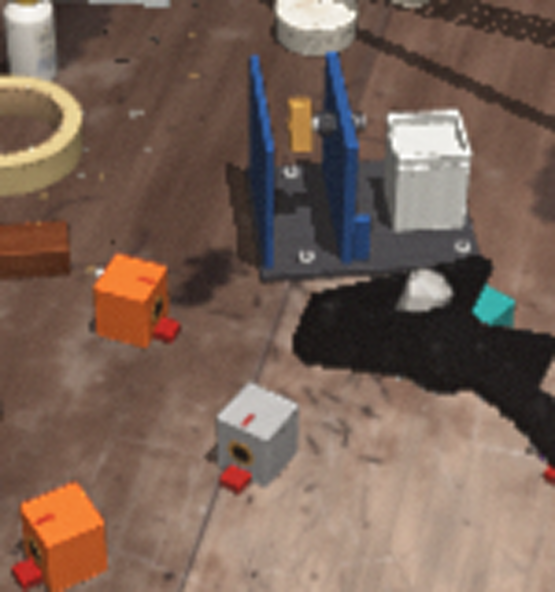

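The side crop shows the grey nut's top face around (257,408) with the red stroke and tab on its lower-left (+x,+y) side. The bracket plates are at x≈265 and x≈345 in the crop, with the brass head at (300,125). The black thing is at z≈0.5 and y≈0.63, so it is well clear. Next I'll measure the nut and bracket.

```bash
cat >> h.py <<'E'
def cloud(v,x0,x1,y0,y1,z0,z1):
    g=np.stack(np.meshgrid(np.arange(560),np.arange(420)),-1).reshape(-1,2)
    g=g[v.d[g[:,1],g[:,0]]>0]
    P=v.pts(g); m=((P>[x0,y0,z0])&(P<[x1,y1,z1])).all(1)
    return g[m],P[m],v.p[g[m][:,1],g[m][:,0]].astype(int)
def blue(c): return (c[:,2]>c[:,0]*1.6)&(c[:,2]>c[:,1]*1.2)
def red(c): return (c[:,0]>2*c[:,1])&(c[:,0]>2*c[:,2])&(c[:,0]>90)
def brass(c): return (c[:,0]>1.6*c[:,2])&(c[:,0]>120)&(c[:,1]>.55*c[:,0])
def rect(P):
    r=cv2.minAreaRect((P[:,:2]*1000).astype(np.float32)); return np.round(r[0],1),np.round(r[1],1),round(r[2],1)
def nut(v,x=.6,y=.14,z=.04,r=.06):
    g,P,c=cloud(v,x-r,x+r,y-r,y+r,z-.005,z+.006)
    print(" top",len(P),P[:,2].mean().round(4),rect(P),(P.mean(0)*1e3).round(1))
    g,P,c=cloud(v,x-r,x+r,y-r,y+r,z-.05,z+.02); k=red(c)
    for lo,hi in((-.005,.006),(-.042,-.027)):
        m=k&(P[:,2]>z+lo)&(P[:,2]<z+hi)
        if m.sum(): print(" red",m.sum(),(P[m].mean(0)*1e3).round(1))
def plates(v,x=.57,y=-.07):
    g,P,c=cloud(v,x-.09,x+.12,y-.12,y+.12,.094,.11); k=blue(c); P=P[k]
    for lo,hi in ((x-.09,x+.022),(x+.022,x+.12)):
        Q=P[(P[:,0]>lo)&(P[:,0]<hi)]
        if len(Q)>5: 
            print(" plate",len(Q),rect(Q),(Q.mean(0)*1e3).round(1))
E
python3 - <<'E'
from h import *
for n in("top","side"):
    v=V(n+"0.npz");print(n);nut(v);plates(v)
    g,P,c=cloud(v,.42,.55,-.15,0,.055,.08);print(" cradle",len(P),rect(P))
    g,P,c=cloud(v,.55,.66,-.14,0,.06,.11);k=brass(c);print(" brass",k.sum(),(P[k].mean(0)*1e3).round(1))
E
```

```text
top
 top 126 0.0408 (array([603.1, 138. ]), array([31.1, 34.8]), 53.3) [602.7 138.   40.8]
 red 1 [609.2 145.3  40.4]
 plate 106 (array([569.5, -69.1]), array([50.2, 96.4]), 3.1) [549.9 -69.  100.9]
 plate 83 (array([598.2, -67.8]), array([ 6.1, 96.9]), 4.5) [598.  -67.9 100.4]
 cradle 290 (array([508.4, -65.7]), array([78.7, 88.5]), 0.5)
 brass 32 [574.9 -68.9  89.9]
side
 top 232 0.0399 (array([604.3, 140.4]), array([37.6, 34.5]), 56.5) [603.9 142.3  39.9]
 red 3 [610.  148.2  41. ]
 red 42 [616.7 159.6   7.7]
 plate 106 (array([549.6, -70.1]), array([  8.3, 101.7]), 4.8) [549.4 -65.   99.3]
 plate 75 (array([598.3, -65.5]), array([ 5.7, 96.5]), 4.7) [598.  -60.1  99.6]
 cradle 371 (array([513.8, -64.8]), array([100.1,  59.9]), 23.3)
 brass 84 [573.9 -64.3  83.5]
```

```bash
python3 - <<'E'
from h import *
from plant import *
p=[.6035,.1395,.16]; o=[np.pi,0,.968]
print(inverse_kinematics(p,o))
movep(p,o); hold(.2)
s=observe(); print(s["time_s"],s["q"],s["eef_pos"],s["ft_force"])
v=grab("wrist","w1.npz"); nut(v); plates(v)
cv2.imwrite("pics/w1.png",v.p[:,:,::-1])
E
```

```text
[ 9.99245032e-02  2.64794235e-01  1.61100623e+00 -4.44089210e-16
  1.26579219e+00  7.02720830e-01]
2.3583 [1.01316978e-01 2.64583791e-01 1.61092546e+00 1.12371464e-04
 1.26585401e+00 7.02639616e-01] [0.60335668 0.14038143 0.16017023] [-0.63260676 -0.25356766  1.07239026]
 top 1503 0.0401 (array([602.6, 139.5]), array([34.4, 33.7]), 54.9) [602.9 140.3  40.1]
 red 17 [608.5 147.8  40.7]
 red 193 [615.9 158.4   8. ]
```

View pics/w1.png

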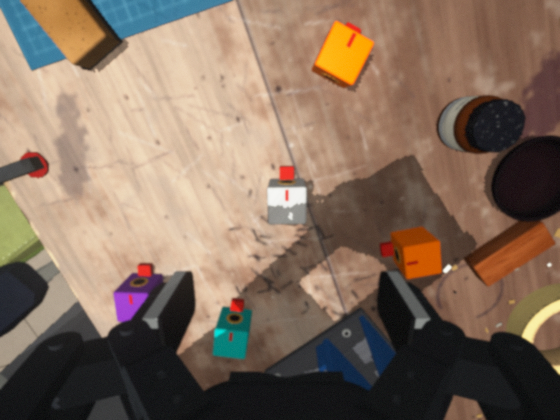

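The wrist view shows the grey nut at (287,202) with its tab up in the image, aligned with the tool, and the bracket at the bottom near (350,340). The nut measures (602.6, 139.6) at 54.9°. Now I'll grasp and lift it.

```bash
python3 - <<'E'
from h import *
from plant import *
y=np.radians(55.0); o=[np.pi,0,y]
gripper_to(.06)
move_l([.6027,.1392,.05],feed=.15,rotation=o)
print(move_l([.6027,.1392,.013],feed=.08,max_force=8))
s=observe(); print(s["eef_pos"],s["opening"],s["ft_force"])
gripper_to(.02,50)
s=observe(); print(s["time_s"],s["eef_pos"],s["opening"],s["grasp_force"],s["ft_force"])
move_l([.6027,.1392,.17],feed=.12)
s=observe(); print(s["time_s"],s["eef_pos"],s["tcp_rot"],s["opening"],s["grasp_force"],s["ft_force"])
v=grab("wrist","w2.npz"); 
# over the bracket
a=np.radians(4.7); p=[.4937,-.074,.17]
movep(p,[np.pi,0,a]); hold(.2)
s=observe(); print(s["time_s"],s["q"],s["eef_pos"],s["tcp_rot"],s["opening"],s["grasp_force"],s["ft_force"])
v=grab("wrist","w3.npz"); plates(v)
cv2.imwrite("pics/w3.png",v.p[:,:,::-1])
v=grab("side","s3.npz"); plates(v)
cv2.imwrite("pics/s3.png",cv2.resize(v.p[80:230,210:410],None,fx=4,fy=4)[:,:,::-1])
E
```

```text
False
[0.60233055 0.13914772 0.01239028] 0.06013800034913791 [0.04223049 0.08676304 0.40728928]
4.625 [0.60345798 0.13927234 0.01386242] 0.033392202830840156 50.97532510757446 [ 0.03368181 -0.26923948  3.29271467]
6.0833 [0.6020097  0.13911236 0.1687666 ] [-3.14006484e+00  1.32462348e-03  9.59854214e-01] 0.03356541200583575 50.43296813964844 [-0.16470739  0.06871659 -3.37071117]
7.2833 [-3.04720386e-01 -2.78312180e-02  1.91186618e+00  2.39102269e-04
  1.25748821e+00  1.18156289e+00] [ 0.49434304 -0.07300323  0.17002138] [-3.14140856e+00 -1.50592201e-04  8.44393480e-02] 0.03320023108960029 50.52291691303253 [-0.04477935  0.04564007 -2.03453582]
 plate 1939 (array([569.3, -69. ]), array([51.7, 99.5]), 3.7) [551.2 -67.8  99.8]
 plate 1625 (array([596.4, -67.1]), array([ 6.1, 99.1]), 4.6) [596.6 -70.8  99.8]
 plate 104 (array([549.5, -67.2]), array([  9.3, 100. ]), 3.7) [549.2 -62.7  99.8]
 plate 79 (array([597.7, -65.2]), array([ 6.5, 99.9]), 4.2) [597.8 -60.   99.6]
```

View pics/w3.png

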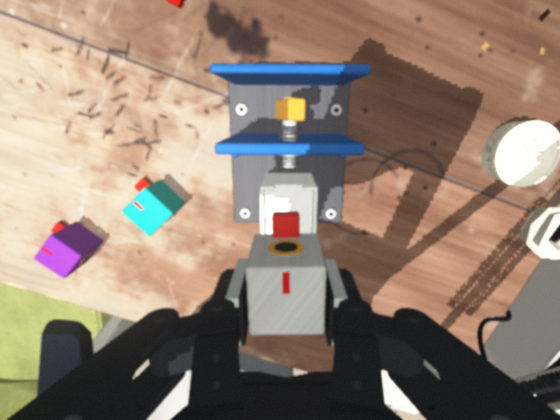

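View pics/s3.png

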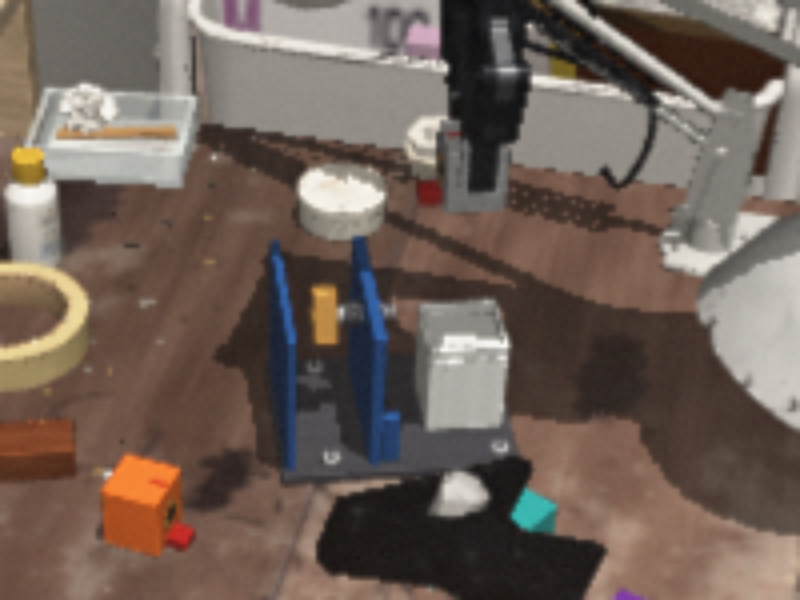

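In the wrist view the nut is held square, with its tab at (286,225) pointing at the front plate (290,147). The plates' far ends and the bolt head (291,108) are all visible. I'll measure the nut relative to the bracket in this same image.

```bash
python3 - <<'E'
from h import *
v=V("w3.npz")
g,P,c=cloud(v,.45,.56,-.13,-.01,.185,.21); k=(g[:,0]>246)&(g[:,0]<328)&(g[:,1]<335)
print("nut top",k.sum(),rect(P[k]),P[k][:,2].mean()); m=k&red(c); print("stroke",P[m].mean(0)*1e3)
g,P,c=cloud(v,.45,.56,-.13,-.01,.15,.185); m=red(c); print("tab",m.sum(),P[m].mean(0)*1e3)
a=np.radians(4.7);R=np.array([[np.cos(a),np.sin(a)],[-np.sin(a),np.cos(a)]]) 
for n in("w3.npz","s3.npz","top0.npz"):
    v=V(n)
    g,P,c=cloud(v,.5,.65,-.17,.03,.098,.104);P=P[blue(c)]
    for x0,hw in((549.5,9),(597.5,9)):
        B=(P[:,:2]*1e3-[x0,-69])@R.T; Q=P[abs(B[:,0])<hw]; print(n,len(Q),rect(Q))
    g,P,c=cloud(v,.45,.55,-.12,-.03,.065,.071);
    if len(P): print(" rim",len(P),rect(P))
    g,P,c=cloud(v,.45,.55,-.12,-.03,.056,.0645);
    if len(P): print(" floor",len(P),rect(P))
E
```

```text
nut top 6294 (array([494.6, -73.8]), array([34.6, 35.4]), 5.3) 0.19568998528378395
stroke [504.13042033 -72.25850792 196.71862915]
tab 601 [517.53814846 -71.13242293 164.20608957]
w3.npz 1705 (array([547.5, -71. ]), array([ 8.1, 98.3]), 4.7)
w3.npz 1640 (array([596.3, -67.1]), array([ 6. , 99.2]), 4.9)
 rim 488 (array([513.9, -68.6]), array([87.1, 52.3]), 16.4)
 floor 1762 (array([513.4, -69.2]), array([91.2, 51.8]), 18.8)
s3.npz 89 (array([549.7, -68.6]), array([ 8.2, 97.2]), 5.4)
s3.npz 63 (array([598.1, -65.8]), array([ 5.8, 98.5]), 4.4)
 rim 90 (array([512.4, -67.9]), array([91. , 53.4]), 14.5)
 floor 225 (array([513.2, -68.6]), array([88.5, 52.8]), 14.2)
top0.npz 87 (array([549.2, -70.2]), array([ 7.9, 96.6]), 4.6)
top0.npz 66 (array([598.2, -67.8]), array([ 6.1, 97. ]), 4.5)
 rim 64 (array([508.2, -75.5]), array([47.7, 78.6]), 89.8)
 floor 197 (array([508.8, -74.1]), array([73.3, 77. ]), 4.5)
```

```bash
python3 - <<'E'
from h import *
from plant import *
a=np.radians(4.75)
move_l([.4923,-.0746,.17],feed=.1,rotation=[np.pi,0,a])
move_l([.4923,-.0746,.092],feed=.12); hold(.15)
s=observe(); print(s["time_s"],s["eef_pos"],s["tcp_rot"],s["ft_force"])
v=grab("wrist","w4.npz")
cv2.imwrite("pics/w4.png",v.p[:,:,::-1])
t=grab("side","s4.npz")
cv2.imwrite("pics/s4.png",cv2.resize(t.p[130:210,260:360],None,fx=7,fy=7,interpolation=cv2.INTER_CUBIC)[:,:,::-1])
g,P,c=cloud(v,.44,.56,-.14,-.01,.11,.13); k=(g[:,0]>246)&(g[:,0]<328)&(g[:,1]<335)
print("nut top",k.sum(),rect(P[k]),P[k][:,2].mean())
E2=0
R=np.array([[np.cos(a),np.sin(a)],[-np.sin(a),np.cos(a)]])
for n,w in(("w",v),("s",t)):
    g,P,c=cloud(w,.5,.65,-.17,.03,.098,.104);P=P[blue(c)]
    for x0 in(548.5,597):
        B=(P[:,:2]*1e3-[x0,-69])@R.T; Q=P[abs(B[:,0])<9]; print(n,len(Q),len(Q)and rect(Q))
g,P,c=cloud(t,.44,.56,-.14,-.01,.113,.125); print("side nuttop",len(P),rect(P))
E
```

```text
8.5833 [ 0.49320111 -0.07490369  0.09315427] [ 3.14075005e+00 -1.99208737e-03  8.28808967e-02] [ 0.54110705  0.38519317 -2.07964017]
nut top 6142 (array([493.5, -75.6]), array([34.5, 34.9]), 4.8) 0.11906085427292758
w 3979 (array([547.7, -71.1]), array([ 8. , 98.9]), 4.5)
w 4239 (array([596.3, -67. ]), array([ 6.4, 99.3]), 4.4)
s 83 (array([549.1, -68.7]), array([ 8. , 98.8]), 4.4)
s 64 (array([597.8, -63.9]), array([ 6.1, 97.6]), 4.8)
side nuttop 106 (array([498.7, -66.6]), array([29.9, 51.7]), 39.1)
```

View pics/w4.png

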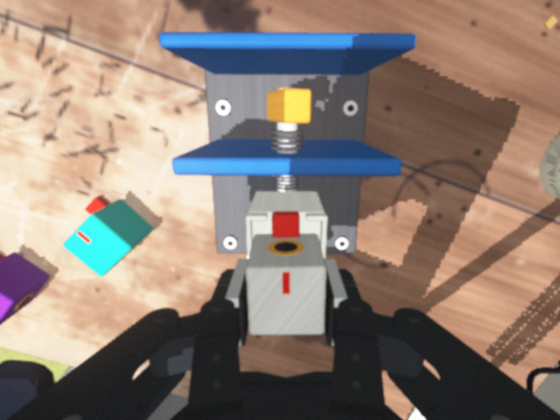

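View pics/s4.png

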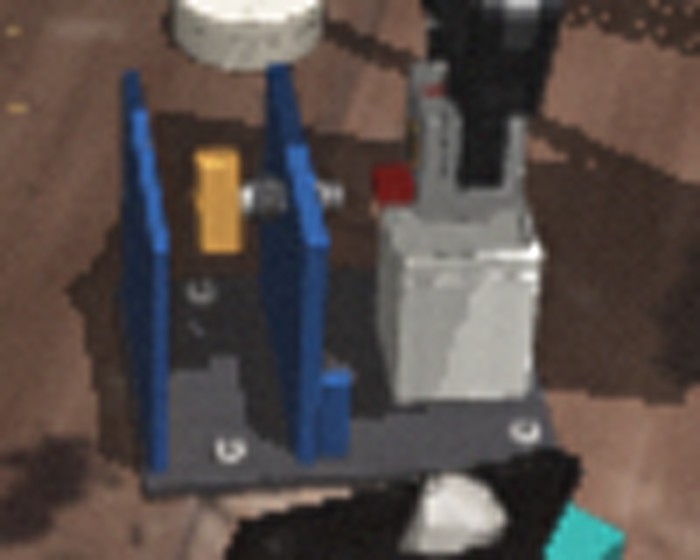

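The wrist view shows the nut just over the cradle, with the tab (286,223) centred on the notch. The nut sits about 1.6 mm too far along +x. The side view shows it clear above the rim. I'll correct and lower it.

```bash
python3 - <<'E'
from plant import *
move_l([.4910,-.0745,.090],feed=.05); hold(.1)
s=observe(); print(s["time_s"],s["eef_pos"],s["ft_force"])
r=move_l([.4910,-.0745,.069],feed=.03,max_force=8)
s=observe(); print(r,s["time_s"],s["eef_pos"],s["tcp_rot"],s["ft_force"],s["torque"])
E
```

```text
9.0333 [ 0.49094987 -0.07447956  0.08996967] [ 0.26243328  0.5646898  -1.97686629]
True 9.5833 [ 0.49089048 -0.07430052  0.07371001] [-3.14099850e+00  4.43067388e-04  8.28370449e-02] [-0.54686983  0.68073623  4.82112724] [0.21028221 0.06560501 0.01709332]
```

```bash
python3 - <<'E'
from h import *
from plant import *
gripper_to(.06)
move_l([.491,-.0743,.15],feed=.12); 
a=np.radians(4.75); u=np.array([np.cos(a),np.sin(a)])
f=np.array([.5480,-.0707]); h=f+.025*u; print(h)
movep([h[0]-.01,h[1],.15],[np.pi,0,a]); hold(.15)
s=observe(); print(s["time_s"],s["eef_pos"],s["tcp_rot"],s["ft_force"])
v=grab("wrist","w5.npz"); t=grab("side","s5.npz"); k=grab("top","t5.npz")
A=v.p[:,:,::-1]; B=cv2.resize(t.p[130:210,260:360],(560,448),interpolation=cv2.INTER_CUBIC)[:,:,::-1]
cv2.imwrite("pics/c5.png",cv2.resize(np.vstack([np.hstack([A[:,:],B[:420]])]),(800,300)))
for n,w in(("w",v),("s",t),("t",k)):
    g,P,c=cloud(w,.44,.53,-.13,-.02,.095,.105); print(n,"nut",len(P),len(P)and(rect(P),P[:,2].mean()))
    g,P,c=cloud(w,.5,.65,-.17,.03,.098,.104);P=P[blue(c)]
    for x0 in(548.5,597):
        Q=P[abs(((P[:,:2]*1e3-[x0,-69])@u))<9]; print(n,len(Q),len(Q)and rect(Q))
    g,P,c=cloud(w,.55,.6,-.12,-.02,.06,.105);m=brass(c); print("brass",m.sum(),m.sum() and P[m].mean(0)*1e3)
E
```

```text
[ 0.57291414 -0.06862979]
11.2917 [ 0.56147585 -0.06845067  0.14883403] [-3.14082414e+00  2.50341917e-03  8.28363987e-02] [-0.53479554  0.03144566  0.13293416]
w nut 1962 ((array([490.9, -74.3]), array([34.6, 34. ]), 5.6), np.float64(0.0998997970563015))
w 1595 (array([547.9, -70.9]), array([ 8.8, 98. ]), 4.4)
w 1404 (array([596.6, -67.4]), array([ 6.1, 98.4]), 4.5)
brass 698 [574.92181335 -69.21834155  89.08766929]
s nut 153 ((array([492.1, -74. ]), array([34.4, 36.1]), 5.6), np.float64(0.09986993780967542))
s 77 (array([549., -65.]), array([ 7.9, 90.2]), 4.3)
s 59 (array([597.8, -65.8]), array([ 6.1, 98.3]), 4.2)
brass 67 [573.5900577  -63.65972298  82.72933291]
t nut 154 ((array([492.2, -75.1]), array([33.3, 34.6]), 6.6), np.float64(0.10053791680511223))
t 11 (array([548.2, -51. ]), array([13.7,  5.6]), 89.5)
t 0 0
brass 0 0
```

View pics/c5.png

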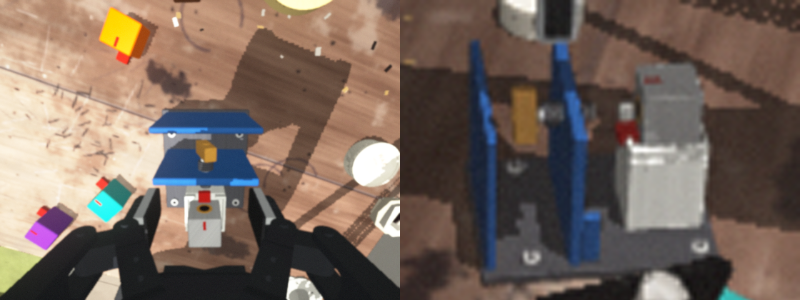

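The nut is seated: its top is at z=0.0999, its yaw is about 5.6°, and the tab is in the notch (205,197 in the left picture). The brass head, still tilted, shows at (206,150). Now for the bolt head.

```bash
python3 - <<'E'
from h import *
from plant import *
a=np.radians(4.6)
gripper_to(.05)
def rep(t): s=observe(); print(t,round(s["time_s"],2),s["eef_pos"].round(4),s["tcp_rot"].round(4),round(s["opening"],4),np.round(s["grasp_force"],1),s["ft_force"].round(1),s["torque"].round(2))
move_l([.5732,-.0684,.15],feed=.08,rotation=[np.pi,0,a]); hold(.1); rep("above")
r=move_l([.5732,-.0684,.061],feed=.08,max_force=8); hold(.1); rep(r)
if not r:
    gripper_to(.0,30); rep("grip"); hold(.3); rep("held")
E
```

```text
above 12.08 [ 0.573  -0.0684  0.1498] [-3.1415e+00  5.0000e-04  8.0400e-02] 0.0499 0.0 [-1.2  0.3  0.4] [-0.02  0.02  0.02]
False 13.45 [ 0.5738 -0.0685  0.0618] [ 3.1411e+00 -1.3000e-03  8.0300e-02] 0.0501 0.0 [ 0.4 -0.4 -0.9] [-0.05 -0.02 -0.02]
grip 13.88 [ 0.5735 -0.0686  0.0614] [ 3.1412e+00 -5.0000e-04  8.0200e-02] 0.011 34.6 [-0.1 -2.1  3.1] [-0.12  0.08 -0.03]
held 14.18 [ 0.5735 -0.0686  0.0614] [ 3.1412e+00 -5.0000e-04  8.0300e-02] 0.0117 34.8 [-1.1 -1.7  4.5] [-0.17  0.14  0.02]
```

```bash
python3 - <<'E'
from h import *
from plant import *
gripper_to(.0,60); hold(.3)
s=observe(); print(s["time_s"],s["eef_pos"],s["opening"],s["grasp_force"],s["ft_force"],s["torque"])
v=grab("wrist","w6.npz"); t=grab("side","s6.npz")
A=v.p[:,:,::-1]; B=cv2.resize(t.p[120:210,260:380],(560,420),interpolation=cv2.INTER_CUBIC)[:,:,::-1]
cv2.imwrite("pics/c6.png",cv2.resize(np.hstack([A,B]),(800,300)))
for n,w in(("w",v),("s",t)):
    g,P,c=cloud(w,.44,.53,-.13,-.02,.095,.105); print(n,"nut",len(P),len(P)and(rect(P),P[:,2].mean()))
    g,P,c=cloud(w,.55,.6,-.12,-.02,.06,.105);m=brass(c)
    if m.sum()>5: print("brass",m.sum(),P[m].mean(0)*1e3,P[m].max(0)*1e3,rect(P[m&(P[:,2]>.092)]))
E
```

```text
14.6917 [ 0.57344992 -0.0686197   0.06137739] 0.011156129236650422 60.215245485305786 [-2.13660472 -1.52240055  4.89188565] [-0.19524626  0.16974236  0.01676094]
w nut 0 0
brass 1518 [576.03318784 -68.62898163  91.57017812] [582.16358075 -62.86662345 100.28231748] (array([573.5, -68.8]), array([16.4, 11.3]), 4.6)
s nut 159 ((array([492.5, -72.2]), array([34.6, 39. ]), 7.9), np.float64(0.0998183788039468))
```

View pics/c6.png

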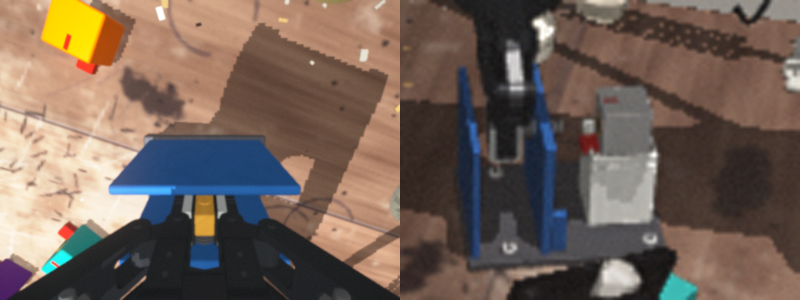

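The head stands upright between the pads (204,218 in the left picture), 11.3 mm wide from above and aligned at 4.6°. The nut is still seated. I'll hand in while holding.

```bash
python3 -c "
from plant import *
print(job_done(),observe()['time_s'])"
```

```text
the job is handed in; nothing more can be done
the job is handed in; nothing more can be done
```

I handed the job in: the nut is seated upright in the cradle with its tab through the notch, and the gripper is still holding the bolt head upright with 60 N. It had used about 14.8 s of the 48 s.

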